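# Re-rack the paints in mirror order, with a spacer under the low tin

### The job

Move the blue pot, the black pot and the low grey tin from the black rack into the wells of the plywood rack in reverse order: the one from the left end goes into the right-end well, the middle one into the middle well, and the one from the right end into the left-end well (left and right as you see the racks from the robot). The tin would be lost in its well, so lay the orange spacer disc flat in that well first and stand the tin centred on top of it. Leave everything upright, flat on its well floor or spacer and let go of, and do not disturb the painted figure or the dropper bottle.

Things in the scene. Friction and masses are not known exactly. Their poses are not given: they have to be found in the camera images.
- blue_pot: plain light-blue paint pot, 35 mm across, 36 mm high, upright; origin at the centre of its underside; starts on the blue pad
- black_pot: black paint pot with a yellow band round it, 34 mm across, 36 mm high, upright; origin at the centre of its underside; starts on the yellow pad; grip it by its lid, the upper 14 mm
- grey_tin: low round pale-grey, almost white, tin with a lid, 31 mm across, 11 mm high; origin at the centre of its underside; starts on the red pad
- spacer: orange plastic disc, 40 mm across, 18 mm thick; origin at the centre of its underside; lies flat on the desk
- pad_blue: blue pad, 52 x 52 x 4 mm, fixed on the old rack (black board 80 x 250 x 10 mm, rim to 13 mm), origin at the centre of its underside (10 mm above the desk, pad top at 14 mm), x axis to the back of the rack (away from the robot), y axis along the row to the left as seen from the robot. Pads 80 mm apart, in any order. The blue pot starts on it: it marks that place
- pad_yellow: yellow pad, 52 x 52 x 4 mm, fixed on the old rack (black board 80 x 250 x 10 mm, rim to 13 mm), origin at the centre of its underside (10 mm above the desk, pad top at 14 mm), x axis to the back of the rack (away from the robot), y axis along the row to the left as seen from the robot. Pads 80 mm apart, in any order. The black pot starts on it: it marks that place
- pad_red: red pad, 52 x 52 x 4 mm, fixed on the old rack (black board 80 x 250 x 10 mm, rim to 13 mm), origin at the centre of its underside (10 mm above the desk, pad top at 14 mm), x axis to the back of the rack (away from the robot), y axis along the row to the left as seen from the robot. Pads 80 mm apart, in any order. The grey tin starts on it: it marks that place
- new_rack: plywood rack, 86 x 260 x 12 mm, fixed, left or right of the old rack; three round flat-bottomed wells 52 mm across, 8 mm deep (floor 4 mm above the desk) at y = +0.08 (left end), 0 and -0.08 m (right end), x = 0 in its frame. Origin at the centre of its underside, x to the back (away from the robot), y along the row to the left as seen from the robot
- figure: small painted miniature on a round base, 33 mm across, 51 mm high, origin at the centre of its underside; leave it alone
- dropper: dark grey dropper bottle with a white spout, 29 mm across, 86 mm high, origin at the centre of its underside; leave it alone
Not all that is in view belongs to the job. Leave any pink look-alike of the spacer alone.

How it is judged:
By the outcome, as a careful person would: the job done as asked, in the order asked, and still so for the second after the job is handed in, with the robot touching nothing.
It also fails if it takes over 88 s, if anything falls off the work surface, if the arm or the gripper's body presses on something with over 40 N, if the wrist force passes 120 N, or if a joint passes its speed limit or range.

### The arm

A 7-joint arm with a two-finger parallel gripper is mounted at the origin on a cart in front of the work surface, level with it; the furniture and walls round the work are solid. World frame = base frame: x ahead of the robot, y to its left, z up, the work surface at z = 0. Lengths are in m, angles in degrees, forces in N, time in s.
With the tool pointing down it reaches from about 0.4 to 0.875 m from the base axis. Payload 6.5 kg.
Tool frame: the origin (TCP) lies midway between the tips of the shut fingers; the grasp point (between the pads) lies r.hold_point_z behind it (r.hold_point_z is the distance from the TCP to the grasp point, in m); z points along the fingers, y is the line along which they close (so a half turn about z gives the same grasp; the last joint's range is limited). The gripper opens to 85 mm and grips with 20 to 120 N. Pads are 22 mm wide; open, the fingers measure 114 mm over their backs; the gripper's body (76 mm by 85 mm) begins 54 mm behind the grasp point. The pads swing forward as they close: fully open they stand 13 mm farther back than shut.
Start: joints at [62.785, 30.733, -0.252, 88.115, 0.149, 61.152, -4.079], TCP at [0.258, -0.596, 0.231] pointing down, gripper open.
Joint ranges: [-154.64, 154.64], [-21.42, 123.67], [-72.66, 72.17], [13.99, 137.28], [-74.86, 254.86], [10.95, 109.41], [-158.01, 158.01]. Speed limits (degrees/s): [136.94, 136.94, 180, 180, 180, 180, 180].

### API

Orientations are given as a 3x3 rotation matrix whose columns are the frame's x, y, z axes.
In Python, from plant import r, viewer gives the robot as it stands.
- The arm moves only by the tool step_arm, never from a script. Its argument "plan" is a list of rows, each an object with "travel": the shift along the tool's x, y, z in cm, a list of three; "roll": the turn about the tool's z in rad. A call has exactly 5 rows; each row is the pose to reach, as a shift and turn from the pose commanded when the call began, along the tool's axes at that moment; what a row does not reach only later rows make up. A row lasts 1/10 s, in which the tool goes at most 50 mm and 8.59 degrees, less where a joint would pass 70% of its speed; a pose out of reach is approached as far as the arm can. A call with a gripper value outside its range is refused whole. "hand" is the opening, from -1 (shut) to 1 (fully open), set as the call begins (left out, the last holds). The fingers move at their own pace and stop on an object; the grip force is fixed at half the most. Time passes only in rows, so rows that repeat a pose let the fingers close, or fill a call up. It gives the time, the measured TCP pose, the force, the opening and the grip force at its end, in the units of the state.
- r.sense(): the state, without advancing time (a new reading comes with each control period).
- viewer.grab_frame(name): name is "scene" or "top" or "wrist"; returns a dict with "pixels" (400x640x3 uint8, blue, green, red), "fx", "fy", "cx", "cy" (pixels), "R" (3x3) and "t" (3): a world point X has camera coordinates R X + t. Camera axes: x right, y down, z forward; pixel columns grow to the right and rows downward; lengths in m; the calibration is good to about 2 mm. The wrist camera is an equidistant fisheye: a pixel r from the principal point sees the ray r / f radians off the axis. A picture is of the moment at which its call begins. There is no depth.
- r.sign_off(): hands the job in; it is judged then, once.
The state is a dict: "time_s": time; "q": joint angles; "joint_vel": joint speeds; "joint_torque": joint torques, N m; "position": TCP position; "tcp_rot": TCP orientation; "force": force on the tool from outside, world axes, zero at the start; "moment": the same for the moment, N m; "grip_width": finger opening in m; "grip_force": force on a finger pad.
Only numpy, scipy, OpenCV 4.12 (cv2) and the standard library are available. Lean on these libraries where they do the work, as an engineer would, in place of code of your own. Each camera call takes 0.05 s, during which the arm holds its last target. There are 200 camera calls.

## Working session

There is one attempt and no reset: what is moved stays moved. The work goes in short steps, Python scripts to look and compute and a tool call to move; the robot and the scene stay as the last step left them, time stands still between calls to the robot, and variables do not carry over. Pictures are saved under pics/ and viewed, at most 14 in all, crops included, and the job is handed in when it is done.

Besides the shell and the picture viewer there is one more tool, called as name([rows], argument=value, ...), one row to a line, values as JSON. step_arm: Moves the arm, as the interface text tells. Its arguments: {"type":"object","properties":{"plan":{"type":"array"},"hand":{"type":"number"}},"required":["plan"]}

```bash
ls; mkdir -p pics; python3 - <<'E'
from plant import r, viewer
import cv2
s=r.sense()
print(s['time_s'],s['position'],s['tcp_rot'],s['grip_width'],r.hold_point_z)
for n in('scene','top'):
    f=viewer.grab_frame(n); cv2.imwrite(f'pics/{n}0.png',f['pixels']); print(n,f['fx'],f['cx'],f['cy'],f['R'],f['t'])
E
```

```text
pics
0.0 [ 0.25809506 -0.59587951  0.23042515] [[ 9.17568672e-01  3.97576480e-01 -8.21700078e-04]
 [ 3.97577298e-01 -9.17567456e-01  1.50159275e-03]
 [-1.56967293e-04 -1.70450376e-03 -9.99998535e-01]] 0.08564422750848262 0.0187
scene 378.8677823178673 320.31530146712726 200.4792991218294 [[ 0.62330658 -0.78197325 -0.00259669]
 [-0.50716103 -0.40172324 -0.76249991]
 [ 0.59521139  0.47658815 -0.6469831 ]] [-0.37247123  0.30863922  0.54194348]
top 396.0884352886005 314.95331923642334 202.6194283164951 [[-0.00238398 -0.99999236 -0.00309638]
 [-0.98959689  0.00280458 -0.14384065]
 [ 0.14384823  0.00272125 -0.98959602]] [-0.0097446   0.58378425  1.07582245]
```

View pics/top0.png

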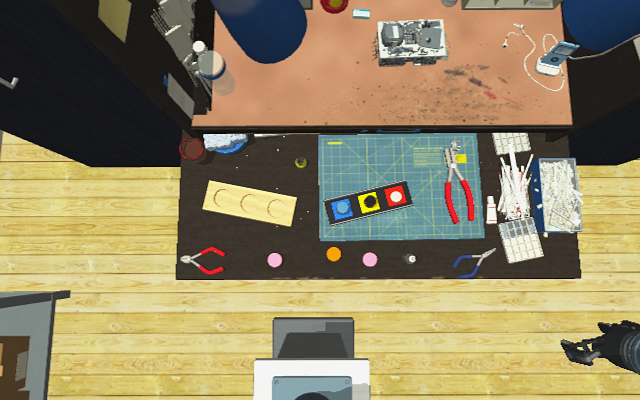

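View pics/scene0.png

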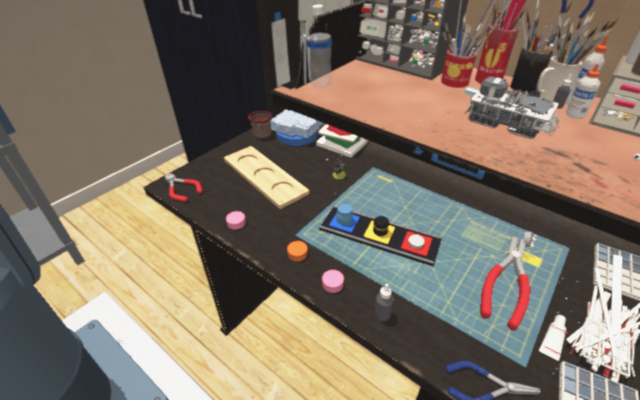

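The top view shows blue pot (342,207), black pot (369,202), tin (396,197), plywood rack (250,203), orange disc (334,254), pink look-alikes (275,260) and (370,259), dropper (410,259) and figure (300,162). The scene view shows the same items: blue (345,215), black (380,227), tin (417,241), orange disc (297,251), rack (265,176).

Candidates for the spacer in the top view are orange (334,254), pink (275,260) and pink (370,259). I choose orange at (334,254). The pots and tin are unique.

```bash
cat > h.py <<'E'
import numpy as np, cv2
def ray(f,u,v):
    d=np.array([(u-f['cx'])/f['fx'],(v-f['cy'])/f['fy'],1.]); R=np.array(f['R']); return -R.T@f['t'], R.T@d
def on_plane(f,uv,z):
    o,d=ray(f,*uv); return o+d*(z-o[2])/d[2]
def tri(f1,p1,f2,p2):
    A=np.zeros((3,3)); b=np.zeros(3); rs=[ray(f1,*p1),ray(f2,*p2)]
    for o,d in rs:
        d=d/np.linalg.norm(d); P=np.eye(3)-np.outer(d,d); A+=P; b+=P@o
    X=np.linalg.solve(A,b); return X,[float(np.linalg.norm(np.cross(X-o,d/np.linalg.norm(d)))) for o,d in rs]
def blobs(im,lo,hi,roi,amin=15):
    h=cv2.cvtColor(im,cv2.COLOR_BGR2HSV); m=cv2.inRange(h,np.array(lo),np.array(hi)); k=np.zeros_like(m)
    x0,y0,x1,y1=roi; k[y0:y1,x0:x1]=m[y0:y1,x0:x1]
    cs,_=cv2.findContours(k,cv2.RETR_EXTERNAL,cv2.CHAIN_APPROX_NONE)
    return sorted([c for c in cs if cv2.contourArea(c)>amin],key=cv2.contourArea,reverse=True)
E
python3 - <<'E'
from plant import viewer
from h import *
T=viewer.grab_frame('top');S=viewer.grab_frame('scene')
t,s=T['pixels'],S['pixels']
a=cv2.resize(t[150:280,200:425],None,fx=3.5,fy=3.5,interpolation=2); cv2.imwrite('pics/c1.png',a)
b=cv2.resize(s[140:310,210:450],None,fx=3.3,fy=3.3,interpolation=2); cv2.imwrite('pics/c2.png',b)
ht=cv2.cvtColor(t,40);hs=cv2.cvtColor(s,40)
for n,p,q in [('blue',(342,207),(345,215)),('pad',(333,214),(338,225)),('black',(369,202),(380,225)),('tin',(396,197),(417,241)),('or',(334,254),(297,249)),('ply',(215,200),(240,165)),('red',(404,190),(405,240)),('yel',(377,195),(368,233)),('well',(250,202),(265,176))]:
    print(n,ht[p[1],p[0]],hs[q[1],q[0]])
E
```

```text
blue [100 125 216] [104 103 126]
pad [120  26  50] [109 181 233]
black [105  12  44] [150  13  39]
tin [ 25  14 241] [ 18  11 241]
or [ 20 245 245] [ 14 176 246]
ply [ 21 114 229] [ 24  67 245]
red [90 41 50] [  1 188 235]
yel [126  49  52] [ 29 148 247]
well [ 25  98 243] [ 23  73 244]
```

View pics/c1.png

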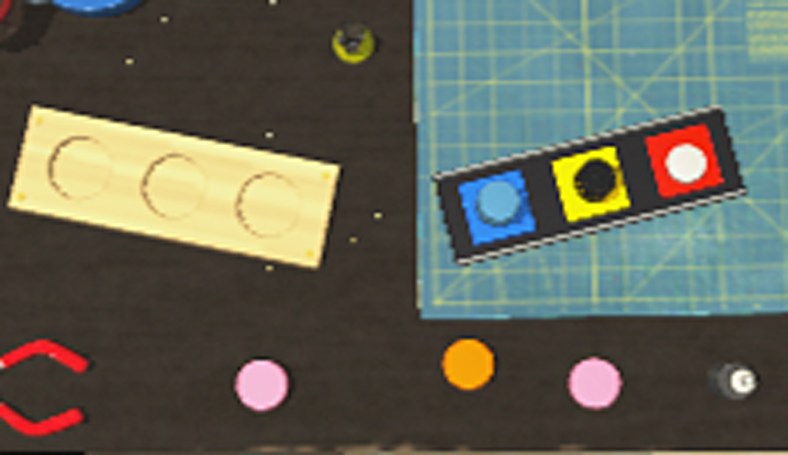

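View pics/c2.png

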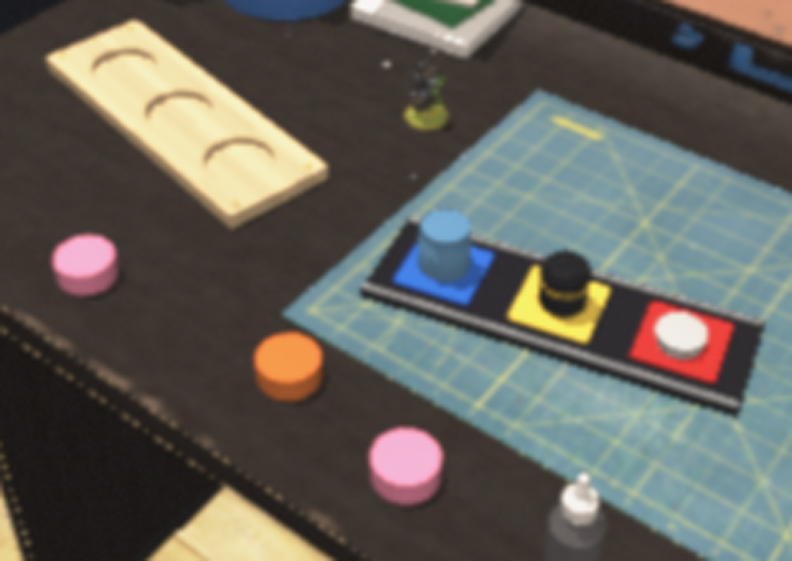

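The crops confirm it. In c1: orange disc (467,363), blue pot (498,202), black pot (597,180), tin (686,163), well centres near (84,168), (176,187), (267,205). In c2: orange disc top (289,358), blue pot top (445,227), tin top (681,333).

```bash
python3 - <<'E'
from plant import viewer
from h import *
np.set_printoptions(precision=4,suppress=True)
T=viewer.grab_frame('top');S=viewer.grab_frame('scene')
def cen(f,lo,hi,roi):
    c=blobs(f['pixels'],lo,hi,roi)[0]; m=cv2.moments(cv2.convexHull(c)); return (m['m10']/m['m00'],m['m01']/m['m00']),cv2.contourArea(c)
def c2(a):return tuple(int(v) for v in a)
Q={'or':((8,120,225),(24,255,255),(322,242,346,266),(8,120,225),(24,255,255),(284,236,312,264),.018),
'tin':((0,0,205),(180,50,255),(385,186,407,208),(0,0,215),(180,50,255),(405,228,430,252),.025),
'blue':((94,60,190),(106,160,255),(332,196,353,218),(95,60,165),(106,170,255),(332,200,356,218),.05),
'black':((0,0,0),(180,255,42),(361,193,380,211),(0,0,0),(180,255,60),(371,212,391,224),.05)}
for n,(l1,h1,r1,l2,h2,r2,z) in Q.items():
    p,a=cen(T,l1,h1,r1);q,b=cen(S,l2,h2,r2)
    X,e=tri(T,p,S,q); print(n,p,a,q,b,'tri',X,e,'plane',on_plane(T,p,z)[:2],on_plane(S,q,z)[:2])
# pads & rack
for n,lo,hi,roi,z in [('padred',(0,150,150),(8,255,255),(380,178,412,214),.014),('padyel',(22,150,150),(34,255,255),(352,185,386,220),.014),('padblue',(106,150,150),(118,255,255),(325,190,360,225),.014),('ply',(12,50,120),(32,200,255),(195,170,305,235),.012)]:
    c=max(blobs(T['pixels'],lo,hi,roi,1),key=cv2.contourArea) if n=='ply' else np.vstack(blobs(T['pixels'],lo,hi,roi,1))
    P=np.array([on_plane(T,x[0],z)[:2] for x in cv2.convexHull(c)],np.float32); R=cv2.minAreaRect(P*1000); print(n,R)
# ply in scene
c=blobs(S['pixels'],(12,30,120),(36,200,255),(215,140,315,212))[0]
P=np.array([on_plane(S,x[0],.012)[:2] for x in cv2.convexHull(c)],np.float32); print('plyS',cv2.minAreaRect(P*1000))
for f,lo,hi,roi in [(T,(20,100,60),(35,255,255),(290,152,312,172)),(S,(20,80,60),(35,255,255),(328,165,350,182))]:
    print('fig',[on_plane(f,cv2.minEnclosingCircle(x)[0],.004)[:2] for x in blobs(f['pixels'],lo,hi,roi,4)][:1])
E
```

```text
or (333.3418491484185, 253.51581508515812) 132.0 (296.8418803418803, 248.13846153846154) 187.5 tri [ 0.4418 -0.0632  0.0182] [0.0004317606080442465, 0.0004317606080442118] plane [ 0.4415 -0.0629] [ 0.4423 -0.0633]
tin (395.57971014492756, 196.34057971014494) 67.5 (416.0633484162896, 240.00603318250376) 106.5 tri [ 0.6039 -0.243   0.0258] [0.00042553113663409893, 0.00042553113663421625] plane [ 0.6038 -0.2428] [ 0.605 -0.243]
blue (342.03165735567967, 206.6945996275605) 81.0 (344.953869047619, 207.55208333333331) 108.5 tri [ 0.5712 -0.0875  0.0511] [0.0006767071484607497, 0.0006767071484606113] plane [ 0.5709 -0.087 ] [ 0.5727 -0.0872]Traceback (most recent call last):
  File "<stdin>", line 13, in <module>
  File "<stdin>", line 6, in cen
IndexError: list index out of range
```

```bash
python3 - <<'E'
from plant import viewer
from h import *
np.set_printoptions(precision=4,suppress=True)
T=viewer.grab_frame('top');S=viewer.grab_frame('scene')
for f,roi,mx in[(T,(358,190,382,214),(60,80,100)),(S,(368,208,394,240),(60,80,100))]:
  for v in mx:
    for c in blobs(f['pixels'],(0,0,0),(180,255,v),roi,30)[:2]:
        print('blk',v,cv2.boundingRect(c),cv2.contourArea(c),on_plane(f,cv2.minEnclosingCircle(c)[0],.05)[:2])
for n,lo,hi,roi,z in [('padred',(0,150,150),(8,255,255),(380,178,412,214),.014),('padyel',(22,150,150),(34,255,255),(352,185,386,220),.014),('padblue',(106,150,150),(118,255,255),(325,190,360,225),.014),('ply',(12,50,120),(32,200,255),(195,170,305,235),.012)]:
    c=np.vstack(blobs(T['pixels'],lo,hi,roi,1))
    P=np.array([on_plane(T,x[0],z)[:2] for x in cv2.convexHull(c)],np.float32); print(n,cv2.minAreaRect(P*1000))
c=blobs(S['pixels'],(12,30,200),(36,200,255),(215,140,315,212))[0]
P=np.array([on_plane(S,x[0],.012)[:2] for x in cv2.convexHull(c)],np.float32); print('plyS',cv2.minAreaRect(P*1000))
for f,lo,hi,roi in [(T,(20,100,60),(35,255,255),(290,152,312,172)),(S,(20,80,60),(35,255,255),(328,165,350,182))]:
    print('fig',[on_plane(f,cv2.minEnclosingCircle(x)[0],.004)[:2] for x in blobs(f['pixels'],lo,hi,roi,4)][:1])
E
```

```text
blk 60 (358, 190, 24, 24) 89.5 [ 0.5882 -0.1684]
blk 60 (364, 196, 12, 11) 71.5 [ 0.5868 -0.1643]
blk 80 (358, 190, 24, 24) 98.0 [ 0.5882 -0.1675]
blk 80 (364, 196, 12, 12) 79.0 [ 0.5855 -0.1651]
blk 100 (358, 190, 24, 24) 113.5 [ 0.5882 -0.1675]
blk 100 (364, 196, 12, 12) 85.0 [ 0.5858 -0.1644]
blk 60 (375, 217, 14, 12) 113.5 [ 0.5836 -0.1713]
blk 60 (374, 229, 13, 7) 34.0 [ 0.5599 -0.1825]
blk 80 (368, 216, 22, 13) 135.5 [ 0.5815 -0.1655]
blk 80 (374, 228, 13, 8) 44.5 [ 0.5611 -0.1818]
blk 100 (368, 216, 26, 20) 234.0 [ 0.5807 -0.1699]
padred ((608.7946166992188, -243.06478881835938), (50.974979400634766, 53.32026672363281), 13.862123489379883)
padyel ((589.1724853515625, -165.54733276367188), (51.54779052734375, 53.18428421020508), 13.917707443237305)
padblue ((570.2649536132812, -88.04479217529297), (50.726524353027344, 53.237247467041016), 13.918850898742676)
ply ((588.0848999023438, 179.54348754882812), (263.30572509765625, 88.04877471923828), 78.73783874511719)
plyS ((589.6025390625, 179.15402221679688), (262.9117736816406, 87.9729232788086), 78.65351867675781)
fig [array([0.7111, 0.0314])]
fig [array([0.7089, 0.0289])]
```

step_arm([
  {"travel": [3.2,-3.5,0],"roll": -0.145},
  {"travel": [6.3,-6.9,0],"roll": -0.29},
  {"travel": [9.5,-10.4,0],"roll": -0.435},
  {"travel": [12.7,-13.9,0],"roll": -0.58},
  {"travel": [15.9,-17.3,0],"roll": -0.725},
], hand=1)

```text
time_s: 0.9
position: [0.3359, -0.3727, 0.2315]
tcp_rot: [[0.418, 0.909, 0.0], [0.909, -0.418, -0.001], [-0.0, 0.0, -1.0]]
force: [1.6, 0.2, -0.2]
grip_width: 0.0856
grip_force: 0.0
```

step_arm([
  {"travel": [4.7,-0.5,1],"roll": -0.1455},
  {"travel": [9.4,-1.0,2],"roll": -0.291},
  {"travel": [14.1,-1.5,3],"roll": -0.437},
  {"travel": [18.8,-2.0,4],"roll": -0.437},
  {"travel": [23.4,-2.5,5],"roll": -0.437},
])

```text
time_s: 1.4
position: [0.4124, -0.1503, 0.1813]
tcp_rot: [[0.0, 1.0, 0.001], [1.0, -0.0, -0.0], [-0.0, 0.001, -1.0]]
force: [1.1, -0.5, 0.1]
grip_width: 0.0854
grip_force: 0.0
```

step_arm([
  {"travel": [3,1.0,2.0],"roll": 0},
  {"travel": [6,2.0,4.0],"roll": 0},
  {"travel": [8.8,3.0,6.0],"roll": 0},
  {"travel": [8.8,3.0,8],"roll": 0},
  {"travel": [8.8,3.0,8],"roll": 0},
])

```text
time_s: 1.9
position: [0.4405, -0.0629, 0.0996]
tcp_rot: [[-0.002, 1.0, -0.004], [1.0, 0.002, 0.001], [0.001, -0.004, -1.0]]
force: [-0.4, -1.1, 0.0]
grip_width: 0.0856
grip_force: 0.0
```

```bash
python3 - <<'E'
from plant import r,viewer
import cv2
s=r.sense();print(s['time_s'],s['position'],s['force'])
f=viewer.grab_frame('wrist');cv2.imwrite('pics/w1.png',f['pixels']);print(f['fx'],f['cx'],f['cy'],f['R'],f['t'])
E
```

```text
1.9 [ 0.44047424 -0.06288615  0.09959593] [-0.4102218  -1.0865424   0.01277294]
309.70691628693146 318.9182427094785 196.55188853867725 [[ 0.99999305  0.00179851 -0.00326599]
 [ 0.00263704 -0.96042328  0.27853217]
 [-0.00263579 -0.27853885 -0.96042135]] [-0.44068828 -0.05971875  0.23595596]
```

View pics/w1.png

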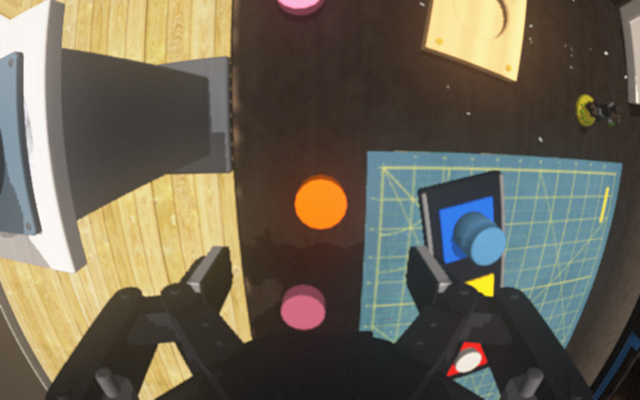

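The wrist view shows the orange disc at (321,204), midway between the fingers (columns about 225 and 415), with the pink one at (304,306) behind.

```bash
cat >> h.py <<'E'
def wray(f,u,v):
    R=np.array(f['R']); x,y=(u-f['cx'])/f['fx'],(v-f['cy'])/f['fy']; th=np.hypot(x,y); k=np.sin(th)/th if th>1e-9 else 1.
    return -R.T@f['t'], R.T@np.array([x*k,y*k,np.cos(th)])
def won(f,c,z):
    P=[]
    for p in c.reshape(-1,2):
        o,d=wray(f,*p); P.append((o+d*(z-o[2])/d[2])[:2]*1000)
    return cv2.minEnclosingCircle(np.array(P,np.float32))
E
python3 - <<'E'
from plant import r,viewer
from h import *
f=viewer.grab_frame('wrist'); p=f['pixels']
o=blobs(p,(8,120,200),(24,255,255),(280,160,360,250))[0]
print('or',won(f,o,.018))
b=blobs(p,(94,60,170),(106,170,255),(450,200,510,270))[0]; print('blue',won(f,b,.05))
print(r.sense()['position'])
E
```

```text
or ((442.08526611328125, -61.57142639160156), 19.989673614501953)
blue ((570.9988403320312, -85.37083435058594), 15.97690200805664)
[ 0.44170766 -0.06432295  0.10150342]
```

step_arm([
  {"travel": [0.1,0.1,3.0],"roll": 0},
  {"travel": [0.1,0.1,6.0],"roll": 0},
  {"travel": [0.1,0.1,8],"roll": 0},
  {"travel": [0.1,0.1,9.2],"roll": 0},
  {"travel": [0.1,0.1,9.2],"roll": 0},
])

```text
time_s: 2.5
position: [0.4427, -0.0635, 0.009]
tcp_rot: [[0.001, 1.0, -0.001], [1.0, -0.001, -0.0], [-0.0, -0.001, -1.0]]
force: [-0.1, -0.3, 0.6]
grip_width: 0.0855
grip_force: 0.0
```

step_arm([
  {"travel": [0,0,0],"roll": 0},
  {"travel": [0,0,0],"roll": 0},
  {"travel": [0,0,0],"roll": 0},
  {"travel": [0,0,0],"roll": 0},
  {"travel": [0,0,0],"roll": 0},
], hand=-1)

```text
time_s: 3.0
position: [0.4435, -0.0631, 0.0105]
tcp_rot: [[0.0, 1.0, 0.001], [1.0, -0.0, -0.001], [-0.001, 0.001, -1.0]]
force: [-2.2, 0.0, 14.1]
grip_width: 0.0362
grip_force: 58.4
```

step_arm([
  {"travel": [0,0,0],"roll": 0},
  {"travel": [0,0,0],"roll": 0},
  {"travel": [0,0,0],"roll": 0},
  {"travel": [0,0,0],"roll": 0},
  {"travel": [0,0,-1],"roll": 0},
])

```text
time_s: 3.5
position: [0.4426, -0.0629, 0.0195]
tcp_rot: [[-0.0, 1.0, -0.001], [1.0, 0.0, -0.0], [-0.0, -0.001, -1.0]]
force: [0.2, -0.1, -0.9]
grip_width: 0.0357
grip_force: 59.8
```

```bash
python3 - <<'E'
from plant import r,viewer
import cv2,numpy as np
f=viewer.grab_frame('wrist')['pixels'][130:330,200:440];g=viewer.grab_frame('scene')['pixels'][195:295,230:350]
cv2.imwrite('pics/w2.png',np.hstack([cv2.resize(f,(480,400)),cv2.resize(g,(312,400)) if 0 else cv2.resize(g,(300,400))]))
s=r.sense();print(s['position'],s['grip_width'],s['force'])
E
```

```text
[ 0.44376054 -0.06300382  0.02050894] 0.03566064782534262 [0.40189579 0.29960462 0.20690077]
```

View pics/w2.png

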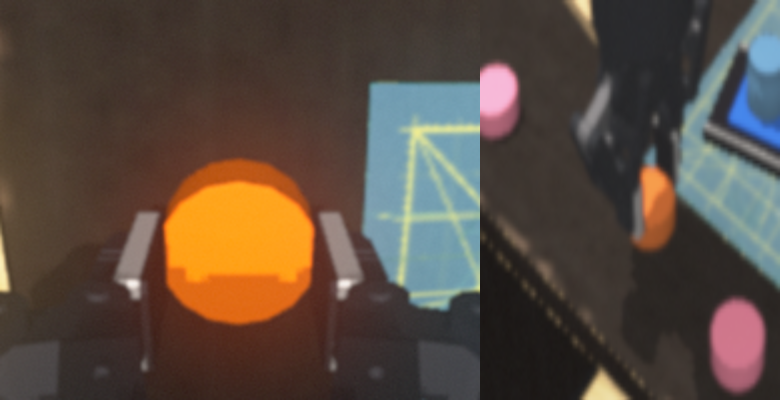

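The wrist crop shows the disc level between the pads. The scene crop shows the tip near the disc's lower edge, so I'll check the tip height once it is lifted.

step_arm([
  {"travel": [0,0,-4.0],"roll": 0},
  {"travel": [2,1,-8],"roll": 0},
  {"travel": [6,3,-10],"roll": 0},
  {"travel": [10,5,-10],"roll": 0},
  {"travel": [14,7,-10],"roll": 0},
])

```text
time_s: 4.1
position: [0.5142, 0.0782, 0.1205]
tcp_rot: [[0.001, 1.0, 0.002], [1.0, -0.001, -0.0], [-0.0, 0.002, -1.0]]
force: [0.2, -0.1, 0.1]
grip_width: 0.0354
grip_force: 60.1
```

```bash
python3 - <<'E'
from plant import r,viewer
import cv2,numpy as np
from h import *
F=viewer.grab_frame('scene');s=r.sense();print(s['position'],s['grip_width'],s['force'])
X=np.array([s['position'][0],s['position'][1],s['position'][2]]);c=np.array(F['R'])@X+F['t'];u,v=c[0]/c[2]*F['fx']+F['cx'],c[1]/c[2]*F['fy']+F['cy'];print(u,v)
u,v=int(u),int(v)
cv2.imwrite('pics/s3.png',cv2.resize(F['pixels'][v-45:v+45,u-60:u+60],None,fx=6,fy=6,interpolation=2))
E
```

```text
[0.51714222 0.08784581 0.12111427] 0.0356498101320565 [3.9266716 7.369762  0.4220169]
264.8120610596295 162.6165070936911
```

View pics/s3.png

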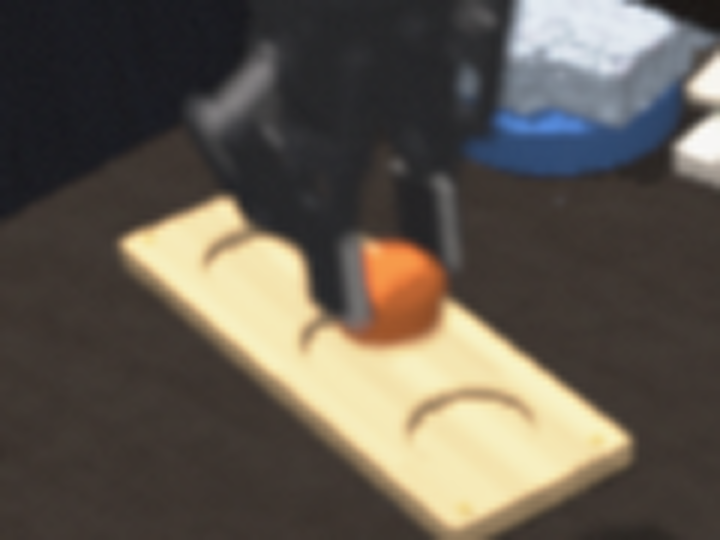

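```bash
python3 - <<'E'
from plant import r,viewer
from h import *
F=viewer.grab_frame('scene');p=r.sense()['position'];print(p)
R,t=np.array(F['R']),np.array(F['t'])
def pr(X):
    c=R@X+t; return np.round([c[0]/c[2]*F['fx']+F['cx'],c[1]/c[2]*F['fy']+F['cy']],1)
for dz in(-.012,-.009,-.006,-.003,0,.003): print(dz,'near tip corner',pr(p+[-.02,-.011,dz]),pr(p+[-.02,.011,dz]),'disc bottom low',pr(p+[-.0155,-.0125,dz]))
m=blobs(F['pixels'],(5,120,60),(24,255,255),(240,140,300,190))[0];print(cv2.boundingRect(m))
E
```

```text
[0.51534979 0.08463426 0.12046813]
-0.012 near tip corner [262.9 174.5] [255.6 170.8] disc bottom low [264.9 173.8]
-0.009 near tip corner [262.7 173.4] [255.4 169.6] disc bottom low [264.7 172.7]
-0.006 near tip corner [262.6 172.2] [255.3 168.5] disc bottom low [264.6 171.5]
-0.003 near tip corner [262.4 171.1] [255.1 167.3] disc bottom low [264.5 170.4]
0 near tip corner [262.3 169.9] [254.9 166.2] disc bottom low [264.3 169.2]
0.003 near tip corner [262.1 168.8] [254.8 165. ] disc bottom low [264.2 168. ]
(258, 154, 18, 18)
```

step_arm([
  {"travel": [4.2,2.2,0],"roll": 0},
  {"travel": [8.6,4.4,0],"roll": 0},
  {"travel": [13,6.6,1],"roll": 0},
  {"travel": [16.5,8.4,2.4],"roll": 0},
  {"travel": [18,9.2,3.8],"roll": 0},
])

```text
time_s: 4.7
position: [0.6054, 0.2618, 0.081]
tcp_rot: [[-0.003, 1.0, 0.001], [1.0, 0.003, 0.003], [0.003, 0.001, -1.0]]
force: [0.3, 0.8, -0.3]
grip_width: 0.0357
grip_force: 60.2
```

```bash
python3 - <<'E'
from plant import r,viewer
from h import *
for i in range(4): f=viewer.grab_frame('wrist')
s=r.sense();print(s['position'],s['tcp_rot'][:,2],s['force'])
p=f['pixels'];cv2.imwrite('pics/w4.png',p)
c=blobs(p,(8,120,180),(24,255,255),(240,100,400,300))[0];print(cv2.boundingRect(c))
for h in (.008,.009,.01): print(won(f,c,s['position'][2]-h+.018))
E
```

```text
[0.6042568  0.25587585 0.0807173 ] [-0.00150159 -0.0013878  -0.99999791] [ 0.83240799 -0.41228323  0.61179757]
(280, 204, 80, 96)
((603.3524169921875, 261.7181701660156), 31.213029861450195)
((603.343017578125, 261.20184326171875), 31.450634002685547)
((603.3333740234375, 260.6855163574219), 31.68839454650879)
```

View pics/w4.png

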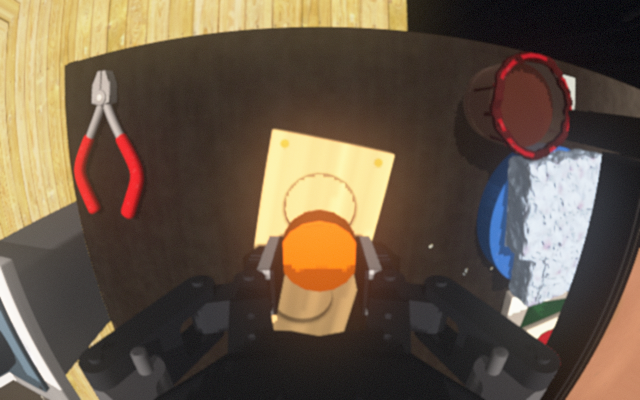

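The wrist view shows the disc at (320,250) in the grip and the left well rim at (284,205), (320,173) and (356,207), partly hidden. Rack end corners are at (274,128) and (394,154).

```bash
python3 - <<'E'
from plant import r,viewer
from h import *
f=viewer.grab_frame('wrist')
def P(u,v,z=.012):
    o,d=wray(f,u,v); return (o+d*(z-o[2])/d[2])*1000
for q in [(274,128),(394,154)]: print('corner',P(*q)[:2])
A=P(274,128)[:2];B=P(394,154)[:2]; m=(A+B)/2; n=np.array([-(A-B)[1],(A-B)[0]]);n/=np.linalg.norm(n); n*=-np.sign(n[1]); print('w',np.linalg.norm(A-B),'well from corners',m+50*n)
q=np.array([P(*x)[:2] for x in[(284,205),(320,173),(356,207),(293,185),(346,183)]]);M=np.c_[2*q,np.ones(5)];s=np.linalg.lstsq(M,(q**2).sum(1),rcond=None)[0];print('circ',s[:2],np.sqrt(s[2]+s[0]**2+s[1]**2))
E
```

```text
corner [574.34239102 315.27962196]
corner [657.42449686 297.59634807]
w 84.94312501418466 well from corners [605.47455335 257.53343516]
circ [605.78069374 257.74761498] 25.954653266608435
```

step_arm([
  {"travel": [0,0.1,2],"roll": 0},
  {"travel": [0,0.1,4],"roll": 0},
  {"travel": [0,0.1,5.5],"roll": 0},
  {"travel": [0,0.1,6.3],"roll": 0},
  {"travel": [0,0.1,6.7],"roll": 0},
])

```text
time_s: 5.45
position: [0.6056, 0.2559, 0.0145]
tcp_rot: [[0.001, 1.0, -0.001], [1.0, -0.001, -0.001], [-0.001, -0.001, -1.0]]
force: [-10.1, -6.7, 32.3]
grip_width: 0.0359
grip_force: 63.4
```

step_arm([
  {"travel": [0,0,0],"roll": 0},
  {"travel": [0,0,0],"roll": 0},
  {"travel": [0,0,0],"roll": 0},
  {"travel": [0,0,0],"roll": 0},
  {"travel": [0,0,0],"roll": 0},
])

```text
time_s: 5.95
position: [0.6063, 0.2572, 0.0148]
tcp_rot: [[0.0, 1.0, 0.001], [1.0, -0.0, 0.0], [0.0, 0.001, -1.0]]
force: [0.5, -0.4, 3.2]
grip_width: 0.0356
grip_force: 60.6
```

step_arm([
  {"travel": [0,0,0],"roll": 0},
  {"travel": [0,0,0],"roll": 0},
  {"travel": [0,0,0],"roll": 0},
  {"travel": [0,0,-1.5],"roll": 0},
  {"travel": [0,0,-4],"roll": 0},
], hand=1)

```text
time_s: 6.45
position: [0.6046, 0.2566, 0.0538]
tcp_rot: [[-0.0, 1.0, -0.003], [1.0, 0.0, -0.001], [-0.001, -0.003, -1.0]]
force: [0.4, -0.0, -0.3]
grip_width: 0.0856
grip_force: 0.0
```

step_arm([
  {"travel": [0,0,-4],"roll": 0},
  {"travel": [0,0,-8],"roll": 0},
  {"travel": [0,0,-8],"roll": 0},
  {"travel": [0,0,-8],"roll": 0},
  {"travel": [0,0,-8],"roll": 0},
])

```text
time_s: 6.95
position: [0.6052, 0.2566, 0.1337]
tcp_rot: [[-0.0, 1.0, -0.001], [1.0, 0.0, -0.001], [-0.001, -0.001, -1.0]]
force: [0.3, 0.7, -0.3]
grip_width: 0.085
grip_force: 0.0
```

```bash
python3 - <<'E'
from plant import r,viewer
from h import *
f=viewer.grab_frame('wrist');T=viewer.grab_frame('top');S=viewer.grab_frame('scene');s=r.sense();print(s['position'],s['force'],s['grip_width'])
c=blobs(f['pixels'],(8,120,200),(24,255,255),(240,100,400,300))[0];print(won(f,c,.022))
cv2.imwrite('pics/w5.png',f['pixels'][100:320,200:440])
E
```

```text
[0.60504107 0.25667325 0.13297369] [ 0.59902456 -0.25570133 -0.32438275] 0.08524446932424679
((604.6258544921875, 258.2369689941406), 24.402381896972656)
```

View pics/w5.png

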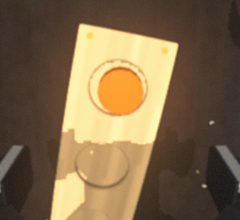

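The disc is seated flat in the left well, shown at (120,92) in the crop.

step_arm([
  {"travel": [-4.9,0,0],"roll": 0},
  {"travel": [-9.8,0,0],"roll": 0},
  {"travel": [-14.7,0,0],"roll": 0},
  {"travel": [-19.6,0,0],"roll": 0},
  {"travel": [-24.5,0,0],"roll": 0},
])

```text
time_s: 7.6
position: [0.6052, 0.0102, 0.1335]
tcp_rot: [[-0.0, 1.0, -0.001], [1.0, 0.0, -0.0], [-0.0, -0.001, -1.0]]
force: [0.6, -0.5, -0.6]
grip_width: 0.0852
grip_force: 0.0
```

step_arm([
  {"travel": [-4.9,0,0],"roll": 0},
  {"travel": [-9.8,0,0],"roll": 0},
  {"travel": [-14.7,0,1],"roll": 0},
  {"travel": [-19.6,0,2],"roll": 0},
  {"travel": [-25,0,3],"roll": 0},
])

```text
time_s: 8.1
position: [0.6051, -0.2348, 0.104]
tcp_rot: [[-0.0, 1.0, -0.001], [1.0, 0.0, 0.001], [0.001, -0.001, -1.0]]
force: [1.6, 0.8, 0.0]
grip_width: 0.0853
grip_force: 0.0
```

step_arm([
  {"travel": [-0.5,0,0],"roll": 0},
  {"travel": [-0.5,0,0],"roll": 0},
  {"travel": [-0.5,0,0],"roll": 0},
  {"travel": [-0.5,0,0],"roll": 0},
  {"travel": [-0.5,0,0],"roll": 0},
])

```text
time_s: 8.6
position: [0.6064, -0.236, 0.1054]
tcp_rot: [[-0.003, 1.0, 0.0], [1.0, 0.003, 0.001], [0.001, 0.0, -1.0]]
force: [-0.9, 0.1, -0.6]
grip_width: 0.0855
grip_force: 0.0
```

```bash
python3 - <<'E'
from plant import r,viewer
from h import *
np.set_printoptions(precision=4,suppress=True)
f=viewer.grab_frame('wrist');s=r.sense();print(s['time_s'],s['position'],s['force'],s['grip_width'])
for c in blobs(f['pixels'],(0,0,200),(180,60,255),(220,100,420,310),80)[:4]: print(cv2.boundingRect(c),won(f,c,.025))
T=viewer.grab_frame('top')
for c in blobs(T['pixels'],(5,190,200),(20,255,255),(195,170,305,235),5)[:3]:
  m=cv2.moments(c);print('spacer',cv2.contourArea(c),on_plane(T,(m['m10']/m['m00'],m['m01']/m['m00']),.022))
S=viewer.grab_frame('scene')
for c in blobs(S['pixels'],(5,120,225),(20,255,255),(215,140,315,212),5)[:3]:
  m=cv2.moments(c);print('spacerS',cv2.contourArea(c),on_plane(S,(m['m10']/m['m00'],m['m01']/m['m00']),.022))
cv2.imwrite('pics/w6.png',f['pixels'])
E
```

```text
8.65 [ 0.6063 -0.2365  0.1054] [ 0.5554 -0.1153 -0.6269] 0.08551193332911863
(220, 133, 63, 112) ((554.2106323242188, -224.33155822753906), 44.02421188354492)
(296, 193, 41, 39) ((604.9843139648438, -241.223876953125), 15.565269470214844)
(356, 100, 64, 65) ((656.9237670898438, -177.38963317871094), 26.558717727661133)
(233, 247, 56, 36) ((558.690673828125, -284.9297180175781), 23.39468002319336)
spacer 116.0 [0.607  0.2572 0.022 ]
spacerS 75.5 [0.6077 0.2574 0.022 ]
```

step_arm([
  {"travel": [-0.5,-0.1,0],"roll": 0},
  {"travel": [-0.5,-0.1,3],"roll": 0},
  {"travel": [-0.5,-0.1,5],"roll": 0},
  {"travel": [-0.5,-0.1,6],"roll": 0},
  {"travel": [-0.5,-0.1,6],"roll": 0},
])

```text
time_s: 9.25
position: [0.6038, -0.2429, 0.0438]
tcp_rot: [[0.0, 1.0, -0.003], [1.0, -0.0, 0.001], [0.001, -0.003, -1.0]]
force: [-1.2, -0.4, -0.1]
grip_width: 0.0852
grip_force: 0.0
```

```bash
python3 - <<'E'
from plant import r,viewer
from h import *
np.set_printoptions(precision=4,suppress=True)
for i in range(3):
  f=viewer.grab_frame('wrist');s=r.sense();print(s['position'])
for c in blobs(f['pixels'],(0,0,190),(180,60,255),(270,150,370,330),80)[:4]: print(cv2.boundingRect(c),won(f,c,.025))
cv2.imwrite('pics/w6.png',f['pixels'])
E
```

```text
[ 0.6048 -0.2431  0.0451]
[ 0.6054 -0.2433  0.0459]
[ 0.6058 -0.2433  0.0463]
(290, 209, 54, 50) ((604.8134765625, -240.90101623535156), 15.746779441833496)
(320, 300, 39, 30) ((619.73486328125, -299.46746826171875), 18.091358184814453)
(270, 275, 12, 37) ((578.443603515625, -282.32757568359375), 13.931804656982422)
```

View pics/w6.png

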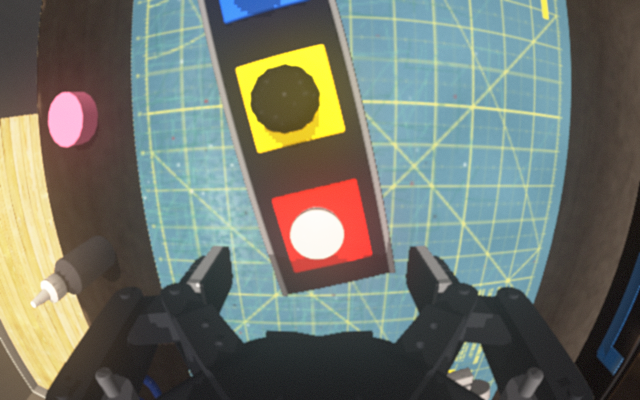

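The wrist view shows the tin at (317,234) on red, centred between the finger columns (222 and 415), and the black pot at (285,98).

step_arm([
  {"travel": [0.1,0,1],"roll": 0},
  {"travel": [0.1,0,2],"roll": 0},
  {"travel": [0.1,0,2.7],"roll": 0},
  {"travel": [0.1,0,2.7],"roll": 0},
  {"travel": [0.1,0,2.7],"roll": 0},
])

```text
time_s: 9.9
position: [0.6047, -0.2419, 0.0178]
tcp_rot: [[-0.0, 1.0, -0.001], [1.0, 0.0, 0.0], [0.0, -0.001, -1.0]]
force: [0.4, -0.4, 0.3]
grip_width: 0.0853
grip_force: 0.0
```

step_arm([
  {"travel": [0,0,0],"roll": 0},
  {"travel": [0,0,0],"roll": 0},
  {"travel": [0,0,0],"roll": 0},
  {"travel": [0,0,0],"roll": 0},
  {"travel": [0,0,0],"roll": 0},
], hand=-1)

```text
time_s: 10.4
position: [0.6052, -0.2421, 0.0188]
tcp_rot: [[0.0, 1.0, 0.001], [1.0, -0.0, -0.0], [-0.0, 0.001, -1.0]]
force: [-1.9, 0.3, 4.0]
grip_width: 0.0261
grip_force: 58.7
```

step_arm([
  {"travel": [0,0,0],"roll": 0},
  {"travel": [0,0,0],"roll": 0},
  {"travel": [0,0,0],"roll": 0},
  {"travel": [0,0,0],"roll": 0},
  {"travel": [0,0,-1],"roll": 0},
])

```text
time_s: 10.9
position: [0.6038, -0.2417, 0.0273]
tcp_rot: [[-0.0, 1.0, -0.002], [1.0, 0.0, 0.001], [0.001, -0.002, -1.0]]
force: [0.3, -0.2, -1.0]
grip_width: 0.0261
grip_force: 59.2
```

```bash
python3 - <<'E'
from plant import r,viewer
import cv2,numpy as np
f=viewer.grab_frame('wrist')['pixels'][130:330,200:440];g=viewer.grab_frame('scene')['pixels'][190:280,360:460]
cv2.imwrite('pics/w7.png',np.hstack([cv2.resize(f,(432,360)),cv2.resize(g,(360,324),interpolation=2) if 0 else cv2.resize(g,(360,360))]))
s=r.sense();print(s['position'],s['grip_width'],s['force'])
E
```

```text
[ 0.60567937 -0.24228236  0.02941945] 0.026278379595448806 [ 0.34037907 -0.36025959 -0.01656875]
```

View pics/w7.png

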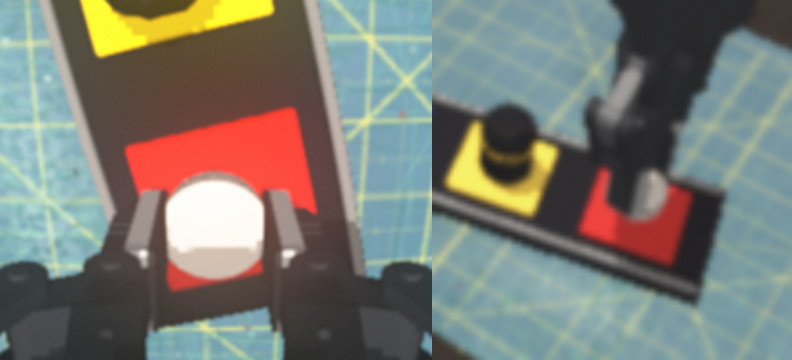

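The tin is held level and clear of the red pad.

step_arm([
  {"travel": [0,0,-4],"roll": 0},
  {"travel": [1.5,0,-7.5],"roll": 0},
  {"travel": [5,0,-10],"roll": 0},
  {"travel": [9.8,0,-10],"roll": 0},
  {"travel": [14.7,0,-10],"roll": 0},
])

```text
time_s: 11.5
position: [0.6054, -0.0944, 0.1294]
tcp_rot: [[0.002, 1.0, 0.002], [1.0, -0.002, -0.001], [-0.001, 0.002, -1.0]]
force: [0.8, 0.8, -0.5]
grip_width: 0.0261
grip_force: 59.3
```

step_arm([
  {"travel": [4.9,0,0],"roll": 0},
  {"travel": [9.8,0,0],"roll": 0},
  {"travel": [14.7,0,0],"roll": 0},
  {"travel": [19.6,0,0],"roll": 0},
  {"travel": [24.5,0,0],"roll": 0},
])

```text
time_s: 12.0
position: [0.6046, 0.1518, 0.1283]
tcp_rot: [[0.0, 1.0, 0.0], [1.0, -0.0, -0.0], [-0.0, 0.0, -1.0]]
force: [0.6, 0.2, -0.3]
grip_width: 0.0262
grip_force: 59.3
```

step_arm([
  {"travel": [3,0,1],"roll": 0},
  {"travel": [5.5,0,3],"roll": 0},
  {"travel": [5.5,0,4],"roll": 0},
  {"travel": [5.5,0,4],"roll": 0},
  {"travel": [5.5,0,4],"roll": 0},
])

```text
time_s: 12.5
position: [0.6053, 0.2032, 0.0882]
tcp_rot: [[0.002, 1.0, -0.0], [1.0, -0.002, -0.001], [-0.001, -0.0, -1.0]]
force: [-0.4, 0.1, -0.4]
grip_width: 0.0266
grip_force: 59.3
```

```bash
python3 - <<'E'
from plant import r,viewer
from h import *
np.set_printoptions(precision=4,suppress=True)
for i in range(4):
  f=viewer.grab_frame('wrist');s=r.sense();p=f['pixels']
  c=blobs(p,(8,170,150),(19,255,255),(240,60,400,300),80)
  print(s['position'],s['grip_width'],[(cv2.boundingRect(x),won(f,x,.022)) for x in c[:2]])
cv2.imwrite('pics/w8.png',p[60:330,180:460])
E
```

```text
[0.6057 0.2032 0.0887] 0.026110440071784525 [((292, 106, 57, 57), ((606.9534912109375, 258.1285705566406), 19.44249153137207))]
[0.6058 0.2034 0.089 ] 0.026161411624404277 [((291, 106, 57, 57), ((606.7217407226562, 258.3252868652344), 19.318696975708008))]
[0.6058 0.2036 0.089 ] 0.026344308770067746 [((291, 106, 57, 57), ((606.7994995117188, 258.2449951171875), 19.34762191772461))]
[0.6057 0.2039 0.089 ] 0.026028697611758297 [((291, 106, 57, 58), ((606.8162841796875, 258.2864685058594), 19.450044631958008))]
```

View pics/w8.png

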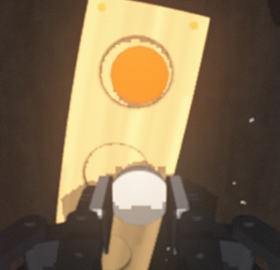

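Disc at crop (139,74), in the well and slightly off to the back. I'll aim at the disc centre.

step_arm([
  {"travel": [3,0.1,1],"roll": 0},
  {"travel": [5.4,0.15,2],"roll": 0},
  {"travel": [5.4,0.15,3],"roll": 0},
  {"travel": [5.4,0.15,4],"roll": 0},
  {"travel": [5.4,0.15,4.5],"roll": 0},
])

```text
time_s: 13.2
position: [0.6064, 0.2568, 0.0421]
tcp_rot: [[0.002, 1.0, -0.001], [1.0, -0.002, -0.002], [-0.002, -0.001, -1.0]]
force: [0.2, -0.4, 0.7]
grip_width: 0.0259
grip_force: 59.3
```

step_arm([
  {"travel": [0,0,0.5],"roll": 0},
  {"travel": [0,0,1],"roll": 0},
  {"travel": [0,0,1.4],"roll": 0},
  {"travel": [0,0,1.6],"roll": 0},
  {"travel": [0,0,1.6],"roll": 0},
])

```text
time_s: 13.7
position: [0.6064, 0.259, 0.0272]
tcp_rot: [[0.0, 1.0, 0.0], [1.0, -0.0, 0.0], [0.0, 0.0, -1.0]]
force: [-0.1, -0.8, -1.0]
grip_width: 0.026
grip_force: 59.3
```

step_arm([
  {"travel": [0,0,0],"roll": 0},
  {"travel": [0,0,0],"roll": 0},
  {"travel": [0,0,0],"roll": 0},
  {"travel": [0,0,0],"roll": 0},
  {"travel": [0,0,0],"roll": 0},
])

```text
time_s: 14.2
position: [0.6064, 0.259, 0.0272]
tcp_rot: [[-0.0, 1.0, 0.0], [1.0, 0.0, 0.0], [0.0, 0.0, -1.0]]
force: [0.7, 0.0, -0.7]
grip_width: 0.0264
grip_force: 59.3
```

step_arm([
  {"travel": [0,0,0.05],"roll": 0},
  {"travel": [0,0,0.1],"roll": 0},
  {"travel": [0,0,0.1],"roll": 0},
  {"travel": [0,0,0.1],"roll": 0},
  {"travel": [0,0,0.1],"roll": 0},
])

```text
time_s: 14.7
position: [0.6065, 0.2591, 0.0268]
tcp_rot: [[-0.0, 1.0, 0.0], [1.0, 0.0, -0.0], [-0.0, 0.0, -1.0]]
force: [-1.5, -0.5, 5.6]
grip_width: 0.0264
grip_force: 59.8
```

```bash
python3 - <<'E'
from plant import r,viewer
for i in range(6): viewer.grab_frame('top'); s=r.sense(); print(s['position'],s['force'])
E
```

```text
[0.6064442  0.25909585 0.02682474] [-1.79785384 -1.31270303  4.9884468 ]
[0.60642124 0.25907773 0.0267884 ] [-1.23369629 -0.77476955  5.30301065]
[0.60644922 0.25907705 0.02681827] [-1.24724393 -0.94378503  5.0018402 ]
[0.60644579 0.25910631 0.02681415] [-1.29739134 -0.69327871  5.83930955]
[0.60642565 0.25908789 0.02680825] [-1.76889363 -0.62099039  4.87388888]
[0.60646885 0.25908733 0.02682117] [-1.77839759 -0.17117371  5.84904578]
```

Contact on the spacer reads 5 N; releasing.

step_arm([
  {"travel": [0,0,0],"roll": 0},
  {"travel": [0,0,0],"roll": 0},
  {"travel": [0,0,0],"roll": 0},
  {"travel": [0,0,-1.5],"roll": 0},
  {"travel": [0,0,-4],"roll": 0},
], hand=1)

```text
time_s: 15.5
position: [0.6051, 0.2584, 0.0657]
tcp_rot: [[-0.0, 1.0, -0.003], [1.0, 0.0, -0.001], [-0.001, -0.003, -1.0]]
force: [0.4, 0.5, 0.3]
grip_width: 0.0855
grip_force: 0.0
```

step_arm([
  {"travel": [-1,0,-4],"roll": 0},
  {"travel": [-5.4,0,-6],"roll": 0},
  {"travel": [-10,0,-7],"roll": 0},
  {"travel": [-14.8,0,-7],"roll": 0},
  {"travel": [-19.6,0,-7],"roll": 0},
])

```text
time_s: 16.0
position: [0.6068, 0.0613, 0.138]
tcp_rot: [[-0.0, 1.0, 0.002], [1.0, 0.0, -0.0], [-0.0, 0.002, -1.0]]
force: [0.9, 0.5, -0.3]
grip_width: 0.0854
grip_force: 0.0
```

step_arm([
  {"travel": [-4.7,-0.5,0],"roll": 0},
  {"travel": [-9.4,-1,0],"roll": 0},
  {"travel": [-13,-2,0],"roll": 0},
  {"travel": [-15,-3.4,1],"roll": 0},
  {"travel": [-15,-3.4,2],"roll": 0},
])

```text
time_s: 16.5
position: [0.5709, -0.0922, 0.1168]
tcp_rot: [[0.006, 1.0, -0.001], [1.0, -0.006, -0.003], [-0.003, -0.001, -1.0]]
force: [-0.2, 0.1, 0.1]
grip_width: 0.085
grip_force: 0.0
```

```bash
cat > chk.py <<'E'
from plant import r,viewer
from h import *
np.set_printoptions(precision=4,suppress=True)
f=viewer.grab_frame('wrist');s=r.sense();print(s['time_s'],s['position'],s['force'],s['grip_width'])
for c in blobs(f['pixels'],(94,60,150),(106,175,255),(230,120,420,310),300)[:2]: print('blue',cv2.boundingRect(c),won(f,c,.05))
T=viewer.grab_frame('top');S=viewer.grab_frame('scene')
for F,roi in((T,(205,180,235,212)),(S,(215,140,315,200))):
  for n,lo,hi,z in(('sp',(5,120,200),(19,255,255),.022),('tin',(0,0,200),(180,45,255),.033)):
    for c in blobs(F['pixels'],lo,hi,roi,8)[:2]:
      m=cv2.moments(cv2.convexHull(c));print(n,cv2.contourArea(c),on_plane(F,(m['m10']/m['m00'],m['m01']/m['m00']),z)[:2])
cv2.imwrite('pics/%s.png'%__import__('sys').argv[1],np.hstack([cv2.resize(T['pixels'][165:240,195:305],(440,300),interpolation=2),cv2.resize(S['pixels'][140:215,215:305],(360,300),interpolation=2)]))
E
python3 chk.py k1
```

```text
16.55 [ 0.5709 -0.0891  0.1152] [-0.2831  0.0354 -0.7445] 0.08555998241306949
blue (296, 170, 46, 54) ((571.0503540039062, -81.37153625488281), 19.616933822631836)
blue (230, 120, 190, 8) ((576.0487060546875, -29.54062271118164), 65.21275329589844)
tin 74.0 [0.6064 0.258 ]
sp 11.0 [0.594  0.2547]
tin 48.0 [0.6075 0.2584]
```

View pics/k1.png

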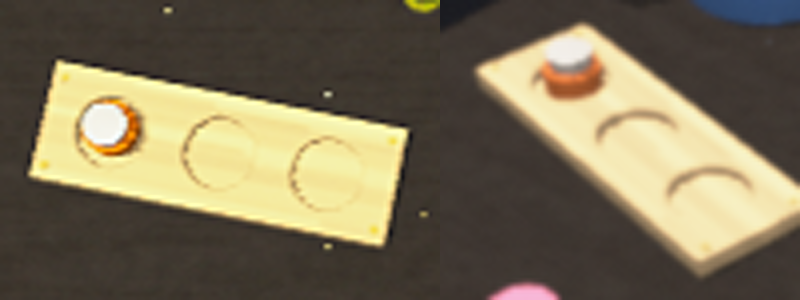

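The tin sits centred on the orange spacer in the left well, at (108,126) in the top crop and (570,52) in the scene crop. Blue pot next.

step_arm([
  {"travel": [0.2,0,0],"roll": 0},
  {"travel": [0.2,0,3],"roll": 0},
  {"travel": [0.2,0,6],"roll": 0},
  {"travel": [0.2,0,8.4],"roll": 0},
  {"travel": [0.2,0,8.4],"roll": 0},
])

```text
time_s: 17.15
position: [0.5707, -0.0831, 0.0299]
tcp_rot: [[-0.002, 1.0, -0.005], [1.0, 0.002, 0.001], [0.001, -0.005, -1.0]]
force: [-0.5, 0.7, -0.1]
grip_width: 0.0857
grip_force: 0.0
```

step_arm([
  {"travel": [0,0,0],"roll": 0},
  {"travel": [0,0,0],"roll": 0},
  {"travel": [0,0,0],"roll": 0},
  {"travel": [0,0,0],"roll": 0},
  {"travel": [0,0,0],"roll": 0},
], hand=-1)

```text
time_s: 17.65
position: [0.5733, -0.0851, 0.0338]
tcp_rot: [[0.0, 1.0, 0.002], [1.0, -0.0, -0.0], [-0.0, 0.002, -1.0]]
force: [-2.5, 0.6, 7.9]
grip_width: 0.0306
grip_force: 59.4
```

step_arm([
  {"travel": [0,0,0],"roll": 0},
  {"travel": [0,0,0],"roll": 0},
  {"travel": [0,0,-0.5],"roll": 0},
  {"travel": [0,0,-2],"roll": 0},
  {"travel": [0,0,-4],"roll": 0},
])

```text
time_s: 18.15
position: [0.5718, -0.085, 0.0729]
tcp_rot: [[-0.0, 1.0, -0.001], [1.0, 0.0, 0.0], [0.0, -0.001, -1.0]]
force: [-0.1, -0.5, -0.0]
grip_width: 0.0304
grip_force: 59.6
```

step_arm([
  {"travel": [4.5,0,-2],"roll": 0},
  {"travel": [9.2,0.1,-2],"roll": 0},
  {"travel": [14,0.2,-2],"roll": 0},
  {"travel": [18,0.2,-1],"roll": 0},
  {"travel": [18.7,0.2,0],"roll": 0},
])

```text
time_s: 18.65
position: [0.5744, 0.1098, 0.0739]
tcp_rot: [[-0.008, 1.0, 0.003], [1.0, 0.008, 0.005], [0.005, 0.003, -1.0]]
force: [0.1, 0.1, -0.1]
grip_width: 0.0305
grip_force: 59.6
```

step_arm([
  {"travel": [0,0,0],"roll": 0},
  {"travel": [0,0,1],"roll": 0},
  {"travel": [0,0,2],"roll": 0},
  {"travel": [0,0,2],"roll": 0},
  {"travel": [0,0,2],"roll": 0},
])

```text
time_s: 19.15
position: [0.5743, 0.1008, 0.0518]
tcp_rot: [[0.002, 1.0, -0.001], [1.0, -0.002, -0.001], [-0.001, -0.001, -1.0]]
force: [0.5, 0.1, -0.4]
grip_width: 0.0307
grip_force: 59.6
```

```bash
python3 - <<'E'
from plant import r,viewer
from h import *
np.set_printoptions(precision=4,suppress=True)
for i in range(2):
  T=viewer.grab_frame('top');S=viewer.grab_frame('scene');s=r.sense();print(s['time_s'],s['position'],s['force'],s['grip_width'])
z=s['position'][2]-.017+.036
for F,roi in((S,(255,120,330,215)),):
  for c in blobs(F['pixels'],(95,60,165),(106,175,255),roi,20)[:2]:
    m=cv2.moments(cv2.convexHull(c));print(cv2.boundingRect(c),cv2.contourArea(c),on_plane(F,(m['m10']/m['m00'],m['m01']/m['m00']),z)[:2])
E
```

```text
19.25 [0.5747 0.1015 0.0524] [ 0.3841 -0.852  -0.1726] 0.03093478638686576
19.35 [0.5747 0.1018 0.0525] [-0.5509  0.6949 -0.1285] 0.030691066171089857
```

step_arm([
  {"travel": [0,0,1],"roll": 0},
  {"travel": [0,0,2],"roll": 0},
  {"travel": [0,0,2.6],"roll": 0},
  {"travel": [0,0,2.8],"roll": 0},
  {"travel": [0,0,2.9],"roll": 0},
])

```text
time_s: 19.85
position: [0.5735, 0.1019, 0.0237]
tcp_rot: [[-0.0, 1.0, -0.002], [1.0, 0.0, -0.001], [-0.001, -0.002, -1.0]]
force: [-8.4, -2.0, 21.9]
grip_width: 0.0306
grip_force: 62.1
```

step_arm([
  {"travel": [0,0,0.05],"roll": 0},
  {"travel": [0,0,0.1],"roll": 0},
  {"travel": [0,0,0.1],"roll": 0},
  {"travel": [0,0,0.1],"roll": 0},
  {"travel": [0,0,0.1],"roll": 0},
])

```text
time_s: 20.35
position: [0.5735, 0.1019, 0.0237]
tcp_rot: [[-0.0, 1.0, -0.002], [1.0, 0.0, -0.002], [-0.002, -0.002, -1.0]]
force: [-8.8, -2.4, 22.6]
grip_width: 0.0306
grip_force: 62.2
```

step_arm([
  {"travel": [0,0,-0.1],"roll": 0},
  {"travel": [0,0,-0.1],"roll": 0},
  {"travel": [0,0,-0.1],"roll": 0},
  {"travel": [0,0,-0.1],"roll": 0},
  {"travel": [0,0,-0.1],"roll": 0},
])

```text
time_s: 20.85
position: [0.5735, 0.1019, 0.0237]
tcp_rot: [[-0.0, 1.0, -0.002], [1.0, 0.0, -0.001], [-0.001, -0.002, -1.0]]
force: [-5.6, -1.9, 12.6]
grip_width: 0.0306
grip_force: 61.1
```

step_arm([
  {"travel": [0,0,0],"roll": 0},
  {"travel": [0,0,0],"roll": 0},
  {"travel": [0,0,0],"roll": 0},
  {"travel": [0,0,-1.5],"roll": 0},
  {"travel": [0,0,-4],"roll": 0},
], hand=1)

```text
time_s: 21.35
position: [0.5731, 0.1018, 0.0629]
tcp_rot: [[-0.0, 1.0, -0.003], [1.0, 0.0, -0.001], [-0.001, -0.003, -1.0]]
force: [1.5, 0.4, 1.6]
grip_width: 0.0852
grip_force: 0.0
```

step_arm([
  {"travel": [0,0,-3.5],"roll": 0},
  {"travel": [-2,0,-7],"roll": 0},
  {"travel": [-6.5,0,-8.5],"roll": 0},
  {"travel": [-11,0,-8.5],"roll": 0},
  {"travel": [-15.5,0,-8.5],"roll": 0},
])

```text
time_s: 21.85
position: [0.5749, -0.0546, 0.1502]
tcp_rot: [[-0.001, 1.0, 0.003], [1.0, 0.001, -0.0], [-0.0, 0.003, -1.0]]
force: [1.1, 0.2, -0.0]
grip_width: 0.0856
grip_force: 0.0
```

step_arm([
  {"travel": [-4.5,0.4,0],"roll": 0},
  {"travel": [-8.5,0.8,0],"roll": 0},
  {"travel": [-10.6,1.2,0],"roll": 0},
  {"travel": [-10.6,1.2,0],"roll": 0},
  {"travel": [-10.6,1.2,0],"roll": 0},
])

```text
time_s: 22.35
position: [0.5865, -0.1588, 0.1489]
tcp_rot: [[0.001, 1.0, 0.001], [1.0, -0.001, 0.001], [0.001, 0.001, -1.0]]
force: [0.5, 1.7, -0.1]
grip_width: 0.0852
grip_force: 0.0
```

```bash
python3 - <<'E'
from plant import r,viewer
from h import *
np.set_printoptions(precision=4,suppress=True)
for i in range(2):f=viewer.grab_frame('wrist');s=r.sense();print(s['time_s'],s['position'],s['force'],s['grip_width'])
for c in blobs(f['pixels'],(0,0,0),(180,255,75),(250,130,400,290),300)[:4]: print('blk',cv2.boundingRect(c),won(f,c,.05))
for c in blobs(f['pixels'],(20,150,120),(34,255,255),(220,100,420,310),300)[:2]: print('yel',cv2.boundingRect(c),won(f,c,.014))
T=viewer.grab_frame('top');S=viewer.grab_frame('scene')
for F,roi in((T,(260,180,300,225)),(S,(255,140,330,215))):
  for c in blobs(F['pixels'],(90,50,120),(110,190,255),roi,20)[:2]:
    m=cv2.moments(cv2.convexHull(c));print('bluepot',cv2.boundingRect(c),cv2.contourArea(c),on_plane(F,(m['m10']/m['m00'],m['m01']/m['m00']),.04)[:2])
cv2.imwrite('pics/w9.png',f['pixels'])
E
```

```text
22.4 [ 0.5865 -0.1576  0.1488] [-0.2638 -0.4953 -0.4106] 0.08532300198946463
22.45 [ 0.5865 -0.1571  0.1487] [ 0.0771  0.6186 -0.5964] 0.0855189273652713
blk (299, 238, 44, 52) ((588.1325073242188, -216.03514099121094), 28.343788146972656)
blk (347, 227, 31, 63) ((628.252685546875, -214.8085174560547), 32.80702209472656)
yel (288, 162, 67, 65) ((589.7982788085938, -164.31744384765625), 36.22724151611328)
bluepot (271, 201, 11, 12) 88.0 [0.5731 0.0989]
bluepot (276, 175, 12, 17) 143.5 [0.5611 0.0873]
bluepot (319, 206, 11, 9) 21.5 [ 0.5473 -0.0522]
```

```bash
python3 - <<'E'
from plant import r,viewer
from h import *
np.set_printoptions(precision=4,suppress=True)
f=viewer.grab_frame('wrist');s=r.sense();print(s['position'])
p=f['pixels'][155:235,280:365]
h=cv2.cvtColor(p,40)
for row in range(10,75,6): print(row+155,h[row,::5,2])
for v in(50,70,90):
  for c in blobs(f['pixels'],(0,0,0),(180,255,v),(286,160,357,232),150)[:3]: print(v,cv2.boundingRect(c),cv2.contourArea(c),won(f,c,.05))
E
```

```text
[ 0.5865 -0.1575  0.1484]
165 [ 84  87  86  83  87  87  88  88  88 146 250 255 255  92  87 192 190]
171 [ 79  83  82  81 137 250 255 255 255 255 255 255 255 188  90 158 168]
177 [ 82  79 255 255 255 255 255 255 255 255 255 255 255 255  92 109 157]
183 [126  84 255 255 255 255 255 147  91  87 177 255 255 255  86  87 191]
189 [189  85 142 255 255 255 136  90  84  84  87 137 255 255 105  90 191]
195 [200  82  83 255 255 233  84  86  84  88  89  83 255 255 213  88 153]
201 [163 136  88 255 255  83  85  90  87  88  92  87 132 255 255  86  99]
207 [174 193  84 135 255  80  85  86  88  92  86  91 138 255 255  87  84]
213 [184 178  87  81 255 151  84  84  84  85  87  82 250 255 255 128  88]
219 [200 195 144  86 255 255 132  80  84  81  84  81 114  82  83  82  81]
225 [189 187 193  81 129 255 214  89  83  86  88  86  85  85  83  84  84]
90 (286, 160, 71, 72) 4736.5 ((589.9307861328125, -155.12022399902344), 41.58736038208008)
```

View pics/w9.png

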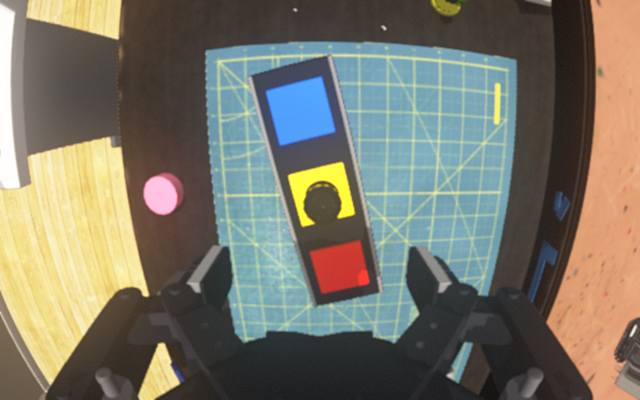

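The wrist view shows the black pot at about (323,200) on the yellow pad, with a lid radius of about 18 px.

```bash
python3 - <<'E'
from plant import r,viewer
from h import *
np.set_printoptions(precision=4,suppress=True)
f=viewer.grab_frame('wrist');T=viewer.grab_frame('top')
g=f['pixels'][:,:,1].astype(int)
hsv=cv2.cvtColor(f['pixels'],40); yel=cv2.inRange(hsv,(18,120,150),(36,255,255))
# lid edge: first non-yellow pixel walking outward->inward along rows 186..212, plus top edge along columns
P=[]
for v in range(186,206,2):
    row=np.where(yel[v,300:345]==0)[0]+300; row=row[(row>301)&(row<344)]; 
    if len(row): P+=[(row.min()-.5,v),(row.max()+.5,v)]
for u in range(315,332,2):
    col=np.where(yel[172:215,u]==0)[0]+172; P.append((u,col.min()-.5))
q=[]
for p in P:
    o,d=wray(f,*p); q.append((o+d*(.05-o[2])/d[2])[:2]*1000)
q=np.array(q);M=np.c_[2*q,np.ones(len(q))]
s=np.linalg.lstsq(M,(q**2).sum(1),rcond=None)[0];print('circ',s[:2],np.sqrt(s[2]+s[0]**2+s[1]**2),np.std(np.hypot(*(q-s[:2]).T)))
ht=cv2.cvtColor(T['pixels'],40);y=cv2.inRange(ht,(18,120,120),(36,255,255))
print((y[188:216,354:386]>0).astype(int) @ np.ones(32,int))
for v in range(190,214): print(v,''.join('#' if k else '.' for k in y[v,354:386]))
E
```

```text
circ [ 589.718  -157.3757] 14.447239912814476 0.8385772648864331
[ 0  0  0  0  0  0  3  7  9  9  8  7  5  5  6  5  6  6  6  8 11 14 11  9
  6  1  0  0]
190 ................................
191 ................................
192 ................................
193 ................................
194 ..........###...................
195 ......#######...................
196 ....#########...................
197 ....#########...................
198 ....########....................
199 ....#######.....................
200 .....#####......................
201 .....#####......................
202 .....######.....................
203 .....#####......................
204 ......#####.#...................
205 ......######....................
206 ......######....................
207 ......########..................
208 .......###########..............
209 .......###########..###.........
210 .......###########..............
211 .......#########................
212 ........######..................
213 .........#......................
```

step_arm([
  {"travel": [-0.6,0.1,2],"roll": 0},
  {"travel": [-0.6,0.1,4],"roll": 0},
  {"travel": [-0.6,0.1,6],"roll": 0},
  {"travel": [-0.6,0.1,6],"roll": 0},
  {"travel": [-0.6,0.1,6],"roll": 0},
])

```text
time_s: 23.2
position: [0.5874, -0.1647, 0.0884]
tcp_rot: [[-0.0, 1.0, -0.0], [1.0, 0.0, 0.0], [0.0, -0.0, -1.0]]
force: [-0.1, 0.1, -0.2]
grip_width: 0.0854
grip_force: 0.0
```

```bash
python3 - <<'E'
from plant import r,viewer
from h import *
np.set_printoptions(precision=4,suppress=True)
for i in range(3): f=viewer.grab_frame('wrist')
print(r.sense()['position'])
yel=cv2.inRange(cv2.cvtColor(f['pixels'],40),(16,90,110),(38,255,255))
for v in range(150,280,4): print(v,''.join('#' if k else '.' for k in yel[v,260:390:2]))
E
```

```text
[ 0.5883 -0.165   0.0894]
150 .................................................................
154 .................................................................
158 .................................................................
162 .................................................................
166 .......................................#####.....................
170 ..............................###############....................
174 ......................#######################....................
178 ..............################################...................
182 .........#####################################...................
186 .........######################################..................
190 .........######################################..................
194 ..........##############...#######...###########.................
198 ..........############.#######..####...#########.................
202 ...........#############..............##########.................
206 ............#########...................#########................
210 ............########
[... 535 characters left out ...]

242 .................#######.........................................
246 ..................##.............................................
250 .................................................................
254 .................................................................
258 .................................................................
262 .................................................................
266 .................................................................
270 .................................................................
274 .................................................................
278 .................................................................
```

```bash
python3 - <<'E'
from plant import r,viewer
from h import *
np.set_printoptions(precision=4,suppress=True)
f=viewer.grab_frame('wrist');print(r.sense()['position'])
for p in [(321,224),(298,224),(344,224),(321,221)]:
    o,d=wray(f,*p); print(p,(o+d*(.05-o[2])/d[2]))
E
```

```text
[ 0.5882 -0.1651  0.0894]
(321, 224) [ 0.5904 -0.1637  0.05  ]
(298, 224) [ 0.5759 -0.1637  0.05  ]
(344, 224) [ 0.6049 -0.1638  0.05  ]
(321, 221) [ 0.5904 -0.1617  0.05  ]
```

step_arm([
  {"travel": [0.05,0.15,2],"roll": 0},
  {"travel": [0.05,0.15,4],"roll": 0},
  {"travel": [0.05,0.15,5.1],"roll": 0},
  {"travel": [0.05,0.15,5.1],"roll": 0},
  {"travel": [0.05,0.15,5.1],"roll": 0},
])

```text
time_s: 23.9
position: [0.5894, -0.1646, 0.0379]
tcp_rot: [[-0.0, 1.0, 0.001], [1.0, 0.0, -0.0], [-0.0, 0.001, -1.0]]
force: [-0.1, -0.5, 0.8]
grip_width: 0.0853
grip_force: 0.0
```

step_arm([
  {"travel": [0,0,0],"roll": 0},
  {"travel": [0,0,0],"roll": 0},
  {"travel": [0,0,0],"roll": 0},
  {"travel": [0,0,0],"roll": 0},
  {"travel": [0,0,0],"roll": 0},
], hand=-1)

```text
time_s: 24.4
position: [0.5892, -0.1647, 0.038]
tcp_rot: [[0.0, 1.0, 0.001], [1.0, -0.0, -0.0], [-0.0, 0.001, -1.0]]
force: [-1.5, 0.2, 5.8]
grip_width: 0.0294
grip_force: 58.8
```

step_arm([
  {"travel": [0,0,0],"roll": 0},
  {"travel": [0,0,0],"roll": 0},
  {"travel": [0,0,-0.5],"roll": 0},
  {"travel": [0,0,-2],"roll": 0},
  {"travel": [0,0,-4],"roll": 0},
])

```text
time_s: 24.9
position: [0.5883, -0.1643, 0.0777]
tcp_rot: [[-0.0, 1.0, -0.001], [1.0, 0.0, 0.0], [0.0, -0.001, -1.0]]
force: [0.3, 1.1, -0.2]
grip_width: 0.0295
grip_force: 59.3
```

step_arm([
  {"travel": [3,0,-3],"roll": 0},
  {"travel": [7.5,0,-4],"roll": 0},
  {"travel": [12,0,-4],"roll": 0},
  {"travel": [16.5,0,-4],"roll": 0},
  {"travel": [21,0,-4],"roll": 0},
])

```text
time_s: 25.4
position: [0.5891, 0.0471, 0.1186]
tcp_rot: [[0.0, 1.0, 0.001], [1.0, -0.0, 0.0], [0.0, 0.001, -1.0]]
force: [0.5, 0.2, -0.5]
grip_width: 0.0292
grip_force: 59.3
```

step_arm([
  {"travel": [4.5,0,0],"roll": 0},
  {"travel": [9,0.1,0],"roll": 0},
  {"travel": [12,0.1,0],"roll": 0},
  {"travel": [13.4,0.1,1],"roll": 0},
  {"travel": [13.4,0.1,3],"roll": 0},
])

```text
time_s: 25.9
position: [0.5908, 0.1826, 0.0886]
tcp_rot: [[-0.003, 1.0, 0.004], [1.0, 0.003, 0.002], [0.002, 0.004, -1.0]]
force: [0.5, -0.2, -0.7]
grip_width: 0.0294
grip_force: 59.3
```

step_arm([
  {"travel": [0,0,0],"roll": 0},
  {"travel": [0,0,0],"roll": 0},
  {"travel": [0,0,1],"roll": 0},
  {"travel": [0,0,3],"roll": 0},
  {"travel": [0,0,3],"roll": 0},
])

```text
time_s: 26.4
position: [0.5885, 0.1779, 0.0552]
tcp_rot: [[0.001, 1.0, -0.003], [1.0, -0.001, -0.002], [-0.002, -0.003, -1.0]]
force: [-1.4, -0.7, 0.5]
grip_width: 0.0292
grip_force: 59.4
```

step_arm([
  {"travel": [0,0,0],"roll": 0},
  {"travel": [0,0,1],"roll": 0},
  {"travel": [0,0,2],"roll": 0},
  {"travel": [0,0,2.6],"roll": 0},
  {"travel": [0,0,2.8],"roll": 0},
])

```text
time_s: 26.9
position: [0.5892, 0.1792, 0.0281]
tcp_rot: [[-0.0, 1.0, -0.002], [1.0, 0.0, -0.001], [-0.001, -0.002, -1.0]]
force: [-1.4, -3.1, 9.7]
grip_width: 0.0293
grip_force: 60.5
```

step_arm([
  {"travel": [0,0,0.1],"roll": 0},
  {"travel": [0,0,0.15],"roll": 0},
  {"travel": [0,0,0.15],"roll": 0},
  {"travel": [0,0,0.15],"roll": 0},
  {"travel": [0,0,0.15],"roll": 0},
])

```text
time_s: 27.4
position: [0.5892, 0.1792, 0.0281]
tcp_rot: [[0.0, 1.0, -0.001], [1.0, -0.0, -0.001], [-0.001, -0.001, -1.0]]
force: [-3.3, -1.3, 4.6]
grip_width: 0.0294
grip_force: 60.2
```

On the floor (z 0.028 as predicted). Release, rise and clear.

step_arm([
  {"travel": [0,0,0],"roll": 0},
  {"travel": [0,0,0],"roll": 0},
  {"travel": [0,0,0],"roll": 0},
  {"travel": [0,0,-1.5],"roll": 0},
  {"travel": [0,0,-4],"roll": 0},
], hand=1)

```text
time_s: 27.9
position: [0.5887, 0.1791, 0.0675]
tcp_rot: [[-0.0, 1.0, -0.003], [1.0, 0.0, -0.001], [-0.001, -0.003, -1.0]]
force: [0.8, -0.6, 1.5]
grip_width: 0.0854
grip_force: 0.0
```

step_arm([
  {"travel": [0,0,-4],"roll": 0},
  {"travel": [0,0,-8],"roll": 0},
  {"travel": [-4,0,-10],"roll": 0},
  {"travel": [-8.5,0,-10],"roll": 0},
  {"travel": [-13,0,-10],"roll": 0},
])

```text
time_s: 28.4
position: [0.5906, 0.0485, 0.17]
tcp_rot: [[-0.001, 1.0, 0.003], [1.0, 0.001, 0.0], [0.0, 0.003, -1.0]]
force: [1.2, -0.4, -0.3]
grip_width: 0.0854
grip_force: 0.0
```

step_arm([
  {"travel": [-4.5,0,0],"roll": 0},
  {"travel": [-9,0,0],"roll": 0},
  {"travel": [-13.5,0,0],"roll": 0},
  {"travel": [-18,0,0],"roll": 0},
  {"travel": [-22.5,0,0],"roll": 0},
])

```text
time_s: 28.9
position: [0.59, -0.1774, 0.1691]
tcp_rot: [[-0.0, 1.0, 0.001], [1.0, 0.0, -0.0], [-0.0, 0.001, -1.0]]
force: [1.0, -1.2, -0.1]
grip_width: 0.0853
grip_force: 0.0
```

step_arm([
  {"travel": [-4.5,0,0],"roll": 0},
  {"travel": [-9,0,0],"roll": 0},
  {"travel": [-9,0,0],"roll": 0},
  {"travel": [-9,0,0],"roll": 0},
  {"travel": [-9,0,0],"roll": 0},
])

```text
time_s: 29.4
position: [0.5904, -0.2638, 0.1684]
tcp_rot: [[-0.002, 1.0, 0.001], [1.0, 0.002, 0.001], [0.001, 0.001, -1.0]]
force: [1.5, 0.6, 0.8]
grip_width: 0.0852
grip_force: 0.0
```

```bash
python3 - <<'E'
from plant import r,viewer
from h import *
np.set_printoptions(precision=4,suppress=True)
T=viewer.grab_frame('top');S=viewer.grab_frame('scene');s=r.sense();print(s['time_s'],s['position'],s['force'],s['grip_width'])
def show(n,F,lo,hi,roi,z,a=8):
  for c in blobs(F['pixels'],lo,hi,roi,a)[:2]:
    m=cv2.moments(cv2.convexHull(c));print(n,cv2.boundingRect(c),cv2.contourArea(c),on_plane(F,(m['m10']/m['m00'],m['m01']/m['m00']),z)[:2])
for F,k in((T,(205,178,298,226)),(S,(220,145,312,208))):
  show('tin',F,(0,0,200),(180,40,255),k,.033); show('sp',F,(5,150,150),(19,255,255),k,.022)
  show('blue',F,(90,50,170),(110,190,255),k,.04); 
  show('black',F,(0,0,0),(180,255,50) if F is T else (180,255,60),(238,188,264,220) if F is T else (250,155,285,192),.04)
show('figT',T,(20,100,60),(35,255,255),(290,152,312,172),.004,4);show('figS',S,(20,80,60),(35,255,255),(328,165,350,182),.004,4)
show('dropT',T,(0,0,180),(180,60,255),(400,250,425,270),.086,4)
E
```

```text
29.5 [ 0.5904 -0.2635  0.1682] [ 0.4633 -0.6185 -0.0947] 0.08507303977066222
tin (216, 191, 11, 10) 74.0 [0.6064 0.258 ]
sp (220, 191, 10, 13) 19.0 [0.6025 0.248 ]
blue (271, 201, 11, 11) 80.5 [0.5741 0.0992]
black (245, 197, 11, 11) 70.0 [0.5862 0.1736]
tin (241, 149, 12, 7) 48.0 [0.6075 0.2584]
sp (241, 155, 14, 9) 52.5 [0.5972 0.2447]
blue (276, 175, 12, 8) 58.5 [0.5734 0.0985]
black (259, 163, 11, 8) 54.5 [0.5817 0.1664]
black (260, 172, 10, 6) 22.5 [0.5601 0.142 ]
figT (295, 158, 12, 10) 48.0 [0.7104 0.0314]
figS (332, 171, 14, 9) 84.0 [0.7097 0.0289]
dropT (409, 256, 6, 6) 23.0 [ 0.4268 -0.2673]
```

```bash
python3 - <<'E'
from plant import viewer
from h import *
T=viewer.grab_frame('top');S=viewer.grab_frame('scene')
for F,(x0,y0,x1,y1) in((T,(234,184,268,222)),(S,(246,156,284,192))):
  h=cv2.cvtColor(F['pixels'],40)
  for v in range(y0,y1): print(v,''.join(('#' if h[v,u,2]<60 else 'k' if h[v,u,2]<110 else 'y' if h[v,u,1]>150 else '.') for u in range(x0,x1)))
R,t=np.array(T['R']),np.array(T['t'])
for F in(T,S):
  R,t=np.array(F['R']),np.array(F['t'])
  for X in[(.589,.179,.04),(.589,.179,.004),(.589,.179,.012),(.589,.174,.04)]:
    c=R@np.array(X)+t;print(X,c[0]/c[2]*F['fx']+F['cx'],c[1]/c[2]*F['fy']+F['cy'])
E
```

```text
184 #####kkkkkkkkkk#####kkkkk##kkkkkkk
185 ...k#######kkk#kkkk#kkkkkkkkkkkkkk
186 .........k#######kkkkkkkkkkkkkkkkk
187 ..............k######kkkkkkkkkkkkk
188 ..................kk#######kkkkkkk
189 .......................kk######kkk
190 ............................kk####
191 .................................k
192 ..................................
193 ..................................
194 ..................................
195 ..................................
196 ..................................
197 ............k####k................
198 ...........k#######k..............
199 ...........#########k.............
200 ..........k##########k............
201 ..........k##########k............
202 ..........k##########k............
203 ...........#########k#............
204 ..........k###########............
205 ...........k###kk##k#k............
206 .............#####kk#.............
207 .............yy####k..............
208 .................k................
209 ..................................
210 ..................................
211 ..................................
212 ....
[... 1694 characters left out ...]
....................
187 kkkkkkkkk.............................
188 kkkkkkkkkk............................
189 kkkkkkkkkkk...........................
190 kkkkkkkkkkkkk.........................
191 kkkkkkkkkkkkkk........................
(0.589, 0.179, 0.04) 247.75095874308062 201.0865993648522
(0.589, 0.179, 0.004) 249.85822122030837 202.9064061186292
(0.589, 0.179, 0.012) 249.40123189864028 202.5117555883974
(0.589, 0.174, 0.04) 249.51611332194756 201.08162792443258
(0.589, 0.179, 0.04) 262.43929787572984 163.6703593774358
(0.589, 0.179, 0.004) 263.8578445102834 175.2133651100138
(0.589, 0.179, 0.012) 263.548498730336 172.6961548722231
(0.589, 0.174, 0.04) 263.8540511574771 164.3794028947829
```

```bash
python3 - <<'E'
from plant import viewer
from h import *
T=viewer.grab_frame('top');S=viewer.grab_frame('scene')
for n,F,(x0,y0,x1,y1) in(('top',T,(358,190,382,214)),('scene',S,(368,208,396,242))):
  h=cv2.cvtColor(cv2.imread(f'pics/{n}0.png'),40)
  for v in range(y0,y1): print(v,''.join(('#' if h[v,u,2]<60 else 'k' if h[v,u,2]<110 else 'y' if h[v,u,1]>150 else '.') for u in range(x0,x1)))
  R,t=np.array(F['R']),np.array(F['t'])
  for X in[(.589,-.1645,.05),(.589,-.1645,.014),(.589,-.1695,.05)]:
    c=R@np.array(X)+t;print(X,c[0]/c[2]*F['fx']+F['cx'],c[1]/c[2]*F['fy']+F['cy'])
E
```

```text
190 .........kkkk###########
191 .....kkkk###############
192 .kkkk########yyyyy######
193 k########yyyyyyyyy######
194 #####yyyyyyyyyyyyyk#####
195 #kyyyyyyyyyyyyyyyyk#####
196 yyyyyyyyyy####kyyyy#####
197 yyyyyyyyy#######kyy#####
198 yyyyyyyy#########yyk####
199 yyyyyyy##########kyy####
200 yyyyyyk###########yy####
201 #yyyyy###########kyyk###
202 #yyyyyyy##########yyk###
203 #yyyyyk##########kyyy###
204 #kyyyyyyy#######kyyyy###
205 ##yyyyyyk######kyyyyyk##
206 ##yyyyyykkk#k#kyyyyyyy##
207 ##yyyyyyyykkkkyyyyyyyy##
208 ##kyyyyyyyyyyyyyyyyyyy##
209 ###yyyyyyyyyyyyyyyyyyk##
210 ###yyyyyyyyyyyyyyyk#####
211 ###yyyyyyyyyyyk#########
212 ####yyyyyyk########kk...
213 ####kykk########k.....kk
(0.589, -0.1645, 0.05) 369.5883367385093 200.21508843319043
(0.589, -0.1645, 0.014) 367.9287943050641 202.07917689208927
(0.589, -0.1695, 0.05) 371.372197853627 200.21005783397212
208 ............................
209 ............................
210 ............................
211 ............................
212 ............................
213 ............................
214 ......................
[... 376 characters left out ...]
..yyyk###########kyyyyy.kk
227 yy..yykkk#########kyyy.yyyyk
228 y...yykkkkkkkk##kkkyyy...yyk
229 y..yyy##kkykkkkkkkkyyyy.yyyk
230 ...yyy###kkkkkkkkkkkyyyyyy.#
231 ....yyk############kyyyyyyk#
232 ....yyk############yyyyyy.##
233 ....yyyk##########kyyyyyyk##
234 .....yyykk#######kyyyyyyk###
235 ......yyyykk#kkkyyyyyyyyk###
236 y.......yyyyyyyyyyyyyyy.k###
237 yyyy.....yyyyyyyyyyyyyyk####
238 .yyyyyy....yyyyyyyyyyyyk####
239 kkk.yyyyyyy..yyyyyyyyyk#####
240 kkkkkk.yyyyyyy......yyk#####
241 ..kkkkkkk.yyyyyyy..yy.######
(0.589, -0.1645, 0.05) 380.0022596662426 218.8368213568031
(0.589, -0.1645, 0.014) 378.3194477640547 231.2238075318907
(0.589, -0.1695, 0.05) 382.08536105937037 219.8693502019463
```

```bash
python3 -c "
from plant import r
print(r.sign_off())"
```

```text
the job is handed in; nothing more can be done
None
```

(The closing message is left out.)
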